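# Guard the grinding spindle and hang up the ear defenders

### The job

Carving is finished: slide the clear guard on the sloping front of the carving box all the way across to the robot's left, so that it fully covers the grinding spindle and uncovers the bay with the hanging rail. Then take the ear defenders from the bench and hang them by their headband over that rail, one cup each side of it, and leave them hanging still. Do not knock over the pot of chisels.

Things in the scene. Friction and masses are not known exactly. Their poses are not given: they have to be found in the camera images.
- carving_box: Plywood box fixed to the bench, 240 mm deep (x), 420 wide (y); origin centre of its underside, z up, x away from the robot at yaw 0. Its open front/top slopes 35 degrees, from 106 mm high at x -120 to 274 at x +120; rims 20 mm wide at both edges. A 10 mm divider at y = 0 (165 mm high in the middle): right bay (y -198 to -5) has only the hanging rail, left bay (y 5 to 198) the spindle.
- hood_edge (a point): Middle of the lower front edge of the extraction hood over the box's left bay, 345 mm above the bench. From here the hood runs 160 mm back (x) and 75 mm to each side (y); pipe stub to 430 mm. The guard's handle ends up under it: an upright tool meets the hood, one square to the slope (tilted 35 degrees, fingers pointing away from the robot and down) clears it. Nothing is above the right bay.
- guard (a joint): Sliding guard: clear panel in a dark steel frame, 204 mm wide, 292 along the slope, lying on the sloping front. Value in m: 0 = over the right (rail) bay, 0.2 = end stop, fully over the left (spindle) bay. Slides along the box's +y (left) with about 2 N friction; stays where it is left.
- guard_grip (a point): Point to grip on the guard's handle, a black blade standing square off the guard on its middle line: 16 mm thick along y, 56 mm long up the slope (x); its outer end is 18 mm beyond this point along z, the guard's frame 32 mm below it. Axes: x up the slope, y along the track, z out of the slope. Moves with the guard.
- rail_top (a point): Middle of the hanging rail, on its top line, 150 mm above the bench, in the right bay. Steel rod, 16 mm diameter, 190 mm long, along y, at x = 0 of the box. Axes as the box's.
- ear_defenders: Rigid ear defenders, 0.26 kg, standing on their two black cups: origin on the bench midway between them, z up, x from cup to cup, y across. 146 mm (x), 70 (y), 152 high; cups 85 high, 82 apart inside. Steel band up to a black sleeve at the crown, 50 (x) by 26 (y), 132 to 152 mm above the origin: grip its 26 mm from above. Fingertips reaching below the sleeve would meet the rail.
- band_under (a point): Centre of the underside of the sleeve at the crown of the headband, 132 mm above the ear defenders' origin; it rests on the rail's top when hung. Axes as the ear defenders'.
- chisel_pot: Loose steel pot, 90 mm diameter and 110 high, with chisel handles up to 210 mm high; origin centre of its underside. It stands on one side of the box, the ear defenders on the other; which is which varies.
There are look-alikes about, which are no part of the job. Of the things that look like the ear_defenders, the larger one is meant.

How it is judged (in metres and radians):
On the way:
1. the guard is fully across over the grinding spindle (within 12 mm of its end stop), the ear defenders not yet hung (value of joint guard above 0.188 m and not (x of band_under in the frame of rail_top between -0.035 and 0.035 m and y of band_under in the frame of rail_top between -0.07 and 0.07 m and z of band_under in the frame of rail_top between -0.012 and 0.012 m and angle between ear_defenders's own z axis and vertical below 0.4 rad)), for 0.2 s.
At the end, for the whole second after the job is handed in: The guard is within 12 mm of its end stop over the spindle, and the ear defenders hang at rest by the sleeve of their headband on the rail: sleeve underside within 12 mm of the rail's top in height, 35 mm across the rail and 70 mm along it from its middle, tilted less than 0.4 rad (value of joint guard above 0.188 m and x of band_under in the frame of rail_top between -0.035 and 0.035 m and y of band_under in the frame of rail_top between -0.07 and 0.07 m and z of band_under in the frame of rail_top between -0.012 and 0.012 m and angle between ear_defenders's own z axis and vertical below 0.4 rad and linear speed of ear_defenders below 0.03 m/s and angular speed of ear_defenders below 0.3 rad/s); the robot touches nothing.
It fails at once if the pot of chisels is knocked over (tilted more than 0.6 rad) (angle between chisel_pot's own z axis and vertical above 0.6 rad).
It also fails if it takes over 58 s, if anything falls off the work surface, if the arm or the gripper's body presses on something with over 40 N, if the wrist force passes 120 N, or if a joint passes its speed limit or range.

### The arm

A 6-joint arm with a two-finger parallel gripper is mounted at the origin on the work surface. World frame = base frame: x ahead of the robot, y to its left, z up, the work surface at z = 0. Lengths are in mm, angles in rad, forces in N, time in s.
With the tool pointing down it reaches from about 375 to 925 mm from the base axis. Payload 5.7 kg.
Tool frame: the origin (TCP) lies midway between the tips of the shut fingers; the grasp point (between the pads) lies 19 mm behind it; z points along the fingers, y is the line along which they close (so a half turn about z gives the same grasp; the last joint's range is limited). The gripper opens to 85 mm and grips with 20 to 120 N. Pads are 22 mm wide; open, the fingers measure 114 mm over their backs; the gripper's body (76 mm by 85 mm) begins 54 mm behind the grasp point. The pads swing forward as they close: fully open they stand 13 mm farther back than shut.
Start: joints at [1.203, 0.359, 1.51, -0, 1.272, -0.115], TCP at [150.064, 580.899, 231.267] pointing down, gripper open.
Joint ranges: [-2.97, 2.97], [-1.01, 2.36], [0.21, 2.38], [-0.96, 4.11], [0.2, 2.71], [-2.98, 2.98]. Speed limits (rad/s): [2.39, 2.39, 3.14, 3.14, 3.14, 3.14].

### API

Orientations are given as a 3x3 rotation matrix whose columns are the frame's x, y, z axes.
In Python, from rig import manip, grab_frame, ticket gives the robot as it stands. The module is installed in compiled form; this text tells all that it offers.
- The arm moves only by the tool carry_out, never from a script. Its argument "motion" is a list that holds one entry, the list of rows, each a list of 5 numbers: the shift along the tool's x, y, z in cm, then the turn about the tool's z in degrees, then the opening, from 0 (shut) to 1 (fully open). A call has 1 to 20 rows; each row is the pose to reach, as a shift and turn from the pose commanded when the call began, along the tool's axes at that moment; what a row does not reach only later rows make up. A row lasts 1/12 s, in which the tool goes at most 41.7 mm and 7.16 degrees, less where a joint would pass 70% of its speed; a pose out of reach is approached as far as the arm can. A call with a gripper value outside its range is refused whole. The fingers move at their own pace and stop on an object; "newtons" is the grip in N (left out, the last holds). Time passes only in rows, so rows that repeat a pose let the fingers close. It gives the time, the measured TCP pose, the force, the opening and the grip force at its end, in the units of the state.
- manip.get_state(): the state, without advancing time (a new reading comes with each control period).
- grab_frame(name): name is "scene" or "top" or "wrist"; returns a dict with "frame" (384x512x3 uint8, red, green, blue), "camera_matrix" (3x3 intrinsics, pixels), "world_to_cam" (4x4, takes a point from world to camera coordinates). Camera axes: x right, y up, looking along -z (the intrinsics and any distortion apply to the point x, -y, -z); pixel columns grow to the right and rows downward; lengths in mm; the calibration is good to about 2 mm. The wrist camera is an equidistant fisheye: a pixel r from the principal point sees the ray r / f radians off the axis. A picture is of the moment at which its call begins. There is no depth.
- ticket.sign_off(): hands the job in; it is judged then, once.
The state is a dict: "time_s": time; "joint_pos": joint angles; "dq": joint speeds; "tau": joint torques, N m; "position": TCP position; "tcp_rot": TCP orientation; "force": force on the tool from outside, world axes, zero at the start; "torque": the same for the moment, N m; "finger_gap": opening from 0.0 (shut) to 1.0 (fully open); "grasp_force": force on a finger pad.
Only numpy, scipy, OpenCV 4.12 (cv2) and the standard library are available. Lean on these libraries where they do the work, as an engineer would, in place of code of your own. Each camera call takes 0.05 s, during which the arm holds its last target. There are 200 camera calls.

## Working session

There is one attempt and no reset: what is moved stays moved. The work goes in short steps, Python scripts to look and compute and a tool call to move; the robot and the scene stay as the last step left them, time stands still between calls to the robot, and variables do not carry over. Pictures are saved under pics/ and viewed, at most 10 in all, crops included, and the job is handed in when it is done.

Besides the shell and the picture viewer there is one more tool, called after "Emit:" as a command line: name --argument value ..., lists and objects as JSON in quotes. carry_out: Moves the arm, as the interface text tells. Its arguments: {"type":"object","properties":{"motion":{"type":"array"},"newtons":{"type":"number"}},"required":["motion"]}

```bash
mkdir -p pics
cat > h.py <<'E'
import numpy as np, cv2
from rig import manip, grab_frame, ticket
def ray(f,u,v,fish=False):
    K=f['camera_matrix'];W=np.array(f['world_to_cam']);R=W[:3,:3];t=W[:3,3]
    x=(u-K[0][2])/K[0][0];y=(v-K[1][2])/K[1][1]
    if fish:
        r=np.hypot(x,y);s=np.sin(r)/r if r>1e-9 else 1;d=np.array([x*s,-y*s,-np.cos(r)])
    else: d=np.array([x,-y,-1.])
    d=R.T@d; return -R.T@t,d/np.linalg.norm(d)
def onz(f,u,v,z,fish=False):
    c,d=ray(f,u,v,fish);return c+d*(z-c[2])/d[2]
def tri(*rs):
    A=sum(np.eye(3)-np.outer(d,d) for c,d in rs);b=sum((np.eye(3)-np.outer(d,d))@c for c,d in rs)
    p=np.linalg.solve(A,b);return p,[np.linalg.norm(np.cross(p-c,d)) for c,d in rs]
def proj(f,p):
    W=np.array(f['world_to_cam']);q=W[:3,:3]@p+W[:3,3];K=f['camera_matrix']
    return K[0][0]*q[0]/-q[2]+K[0][2],K[1][1]*-q[1]/-q[2]+K[1][2]
E
python3 - <<'E'
from h import *
import pickle
fs={n:grab_frame(n) for n in("scene","top","wrist")}
pickle.dump(fs,open('f0.pkl','wb'))
for n,f in fs.items():
    cv2.imwrite(f'pics/{n}0.png',f['frame'][:,:,::-1]); print(n,np.round(f['camera_matrix'],1).tolist(),np.round(f['world_to_cam'],3).tolist(),[k for k in f])
cv2.imwrite('pics/both0.png',cv2.resize(np.vstack([fs['scene']['frame'],fs['top']['frame']])[:,:,::-1],None,fx=.78,fy=.78))
E
```

```text
scene [[378.1, 0.0, 252.4], [0.0, 378.1, 190.1], [0.0, 0.0, 1.0]] [[-0.929, -0.371, 0.016, 512.132], [0.258, -0.614, 0.746, -317.316], [-0.267, 0.697, 0.665, -1003.766], [0.0, 0.0, 0.0, 1.0]] ['frame', 'camera_matrix', 'world_to_cam']
top [[392.8, 0.0, 257.5], [0.0, 392.8, 184.5], [0.0, 0.0, 1.0]] [[0.003, -1.0, -0.019, 18.478], [0.997, 0.001, 0.082, -568.898], [-0.082, -0.019, 0.996, -1412.98], [0.0, 0.0, 0.0, 1.0]] ['frame', 'camera_matrix', 'world_to_cam']
wrist [[297.3, 0.0, 262.3], [0.0, 297.3, 184.7], [0.0, 0.0, 1.0]] [[0.251, 0.968, -0.001, -599.932], [-0.916, 0.237, -0.325, 41.614], [-0.314, 0.082, 0.946, -380.36], [0.0, 0.0, 0.0, 1.0]] ['frame', 'camera_matrix', 'world_to_cam']
```

View pics/scene0.png

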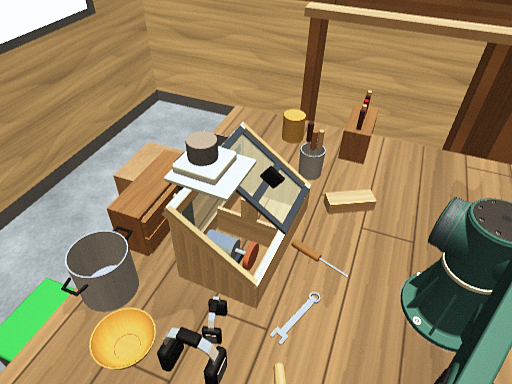

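View pics/top0.png

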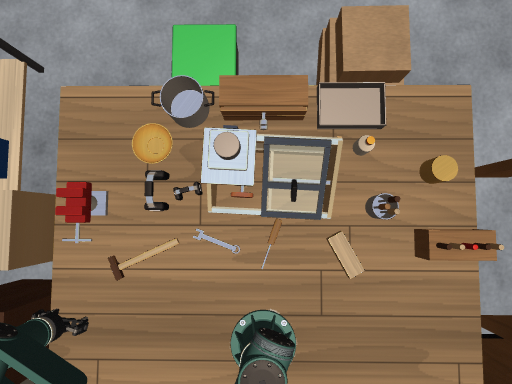

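Scene view: the larger headset is at about (195,350), a small look-alike at (215,315), and the pot at (312,160). In the top view these are at (156,191), (187,191) and (384,206). The guard handle is at top (294,189) and scene (273,177), over the right bay. The larger headset fits the description, and I'll confirm it in an enlarged crop.

Run:
```python
from h import *
import pickle
fs=pickle.load(open('f0.pkl','rb'))
def crop(n,u,v,w,h,s): return cv2.resize(fs[n]['frame'][v:v+h,u:u+w,::-1],None,fx=s,fy=s,interpolation=cv2.INTER_CUBIC)
a=np.hstack([crop('top',135,160,80,60,5),crop('scene',150,290,100,75,4)])
b=np.hstack([crop('top',195,115,160,120,2.5),crop('scene',160,110,160,120,2.5)])
cv2.imwrite('pics/crop1.png',np.vstack([a,b]))
for n,(u,v,w,h) in [('top',(135,160,80,60)),('scene',(150,290,100,94)),('top',(280,170,30,40)),('scene',(255,160,40,35))]:
    g=fs[n]['frame'][v:v+h,u:u+w].max(2); m=(g<50).astype(np.uint8)
    k,l,s,c=cv2.connectedComponentsWithStats(m)
    print(n,[(s[i].tolist(),np.round(c[i]+[u,v],1).tolist()) for i in range(1,k) if s[i,4]>8])
# box divider/corners on top
```

```text
top [([10, 11, 5, 6, 15], [146.5, 172.9]), ([18, 11, 16, 9, 104], [161.4, 175.5]), ([10, 22, 8, 14, 73], [148.2, 188.8]), ([59, 22, 8, 13, 42], [197.9, 188.5]), ([40, 32, 9, 8, 37], [179.4, 196.1]), ([10, 42, 24, 9, 122], [158.2, 206.1])]
scene [([59, 9, 18, 17, 237], [217.7, 306.9]), ([7, 37, 45, 44, 786], [176.6, 347.8]), ([52, 37, 20, 17, 151], [212.9, 334.1]), ([54, 56, 23, 38, 396], [215.0, 367.7])]
top [([11, 10, 6, 22, 113], [293.3, 190.0])]
scene [([5, 6, 25, 22, 289], [271.8, 176.8]), ([29, 11, 11, 11, 11], [289.0, 176.0])]
```

View pics/crop1.png

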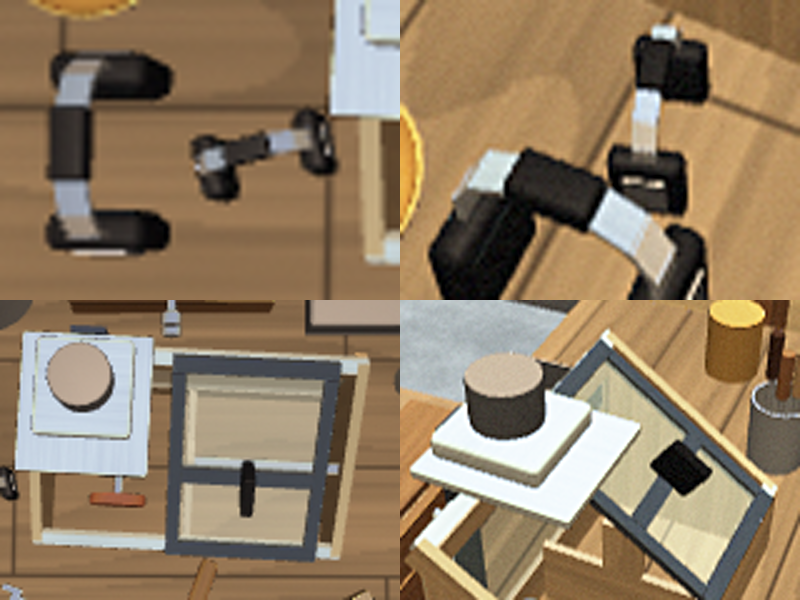

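The crop confirms it: the larger headset has its sleeve at top (149,188.6) and scene (189,337). The one at top (182,191) is the smaller look-alike.

Run:
```python
from h import *
import pickle
fs=pickle.load(open('f0.pkl','rb'));T,S=fs['top'],fs['scene']
r=np.round
print('sleeve',[r(a,1) for a in tri(ray(T,149,188.6),ray(S,189.2,337.2))])
print('handle',[r(a,1) for a in tri(ray(T,293.3,190),ray(S,271.8,176.8))])
for n,u,v,z in [('FL',207.8,213,106),('FR',331,218.2,106),('RR',343,135.8,274),('hoodFL',201,183.5,345),('hoodFR',253.5,186,345),('cupA',161.4,175.5,60),('cupB',158.2,206.1,60),('pot',379,207,110),
  ('guardFR',321.5,218,112),('guardFL',261.5,215,112),('guardRL',265,136.8,270)]: print(n,r(onz(T,u,v,z)))
# sleeve x-ends in top: crop rows 107..180
print('sleeve ends',r(onz(T,149.5,181.6,148)),r(onz(T,148.5,195.8,148)))
s=manip.get_state();print(r(s['tcp_rot'],3).tolist(),s['finger_gap'])
```

```text
sleeve [array([544. , 382.8, 141.5]), array([0.9, 0.9])]
handle [array([535.5, -97.6, 210.8]), array([0.6, 0.6])]
FL [464. 189. 106.]
FR [ 447. -233.  106.]
RR [ 697. -244.  274.]
hoodFL [545. 174. 345.]
hoodFR [538.  25. 345.]
cupA [598. 364.  60.]
cupB [488. 373.  60.]
pot [ 485. -395.  110.]
guardFR [ 448. -200.  112.]
guardFL [457.   4. 112.]
guardRL [695.  -8. 270.]
sleeve ends [568. 380. 148.] [520. 382. 148.]
[[-0.968, 0.25, -0.0], [0.25, 0.968, -0.001], [0.0, -0.001, -1.0]] 0.9999253113468144
```

Measured so far:
- **Box:** centre about (575,-27), yaw about -2.4°.
- **Handle:** about (535,-98,211), so the guard starts about 26 mm in.
- **Sleeve:** about (544,383), centre height 141 mm.

The moves keep the tool upright. I'll push the handle with shut fingers only until the hood comes near, then finish by pushing the guard's right edge near its low end, from inside the uncovered bay.

Emit:
carry_out --motion '[[[0,0,-4,0,0],[0,0,-10,0,0],[0,0,-10,-7,0],[-55.3,-62.2,-9.9,-12.2,0],[-55.3,-62.2,-9.9,-12.2,0],[-55.3,-62.2,-9.9,-12.2,0],[-55.3,-62.2,-9.9,-12.2,0],[-55.3,-62.2,-9.9,-12.2,0],[-55.3,-62.2,-9.9,-12.2,0],[-55.3,-62.2,-9.9,-12.2,0],[-55.3,-62.2,-9.9,-12.2,0],[-55.3,-62.2,-9.9,-12.2,0],[-55.3,-62.2,-9.9,-12.2,0],[-55.3,-62.2,-9.9,-12.2,0],[-55.3,-62.2,-9.9,-12.2,0],[-55.3,-62.2,-9.9,-12.2,0],[-55.3,-62.2,-9.9,-12.2,0],[-55.3,-62.2,-9.9,-12.2,0],[-55.3,-62.2,-9.9,-12.2,0],[-55.3,-62.2,-9.9,-12.2,0]]]'

```text
time_s: 1.82
position: [473.6, -51.5, 330.4]
tcp_rot: [[-0.999, 0.04, -0.0], [0.04, 0.999, 0.0], [0.0, 0.0, -1.0]]
force: [0.2, 0.8, 0.4]
finger_gap: -0.0
grasp_force: 0.0
```

Emit:
carry_out --motion '[[[-3,-5,0,0,0],[-6,-10.5,0,0,0],[-6,-10.5,0,0,0],[-6,-10.5,0,0,0],[-6,-10.5,0,0,0],[-6,-10.5,0,0,0]]]'

```text
time_s: 2.32
position: [528.5, -156.2, 329.9]
tcp_rot: [[-0.999, 0.041, -0.002], [0.041, 0.999, 0.001], [0.002, 0.001, -1.0]]
force: [0.6, 0.4, 0.0]
finger_gap: 0.0
grasp_force: 0.0
```

Run:
```python
from h import *
import pickle
f=grab_frame('wrist');pickle.dump(f,open('w1.pkl','wb'));cv2.imwrite('pics/w1.png',f['frame'][:,:,::-1]);print(np.round(manip.get_state()['position'],1),np.round(f['world_to_cam'],3).tolist())
```

```text
[ 528.3 -155.6  330.1] [[0.041, 0.999, 0.002, 132.902], [-0.945, 0.04, -0.324, 579.697], [-0.324, 0.012, 0.946, -300.939], [0.0, 0.0, 0.0, 1.0]]
```

View pics/w1.png

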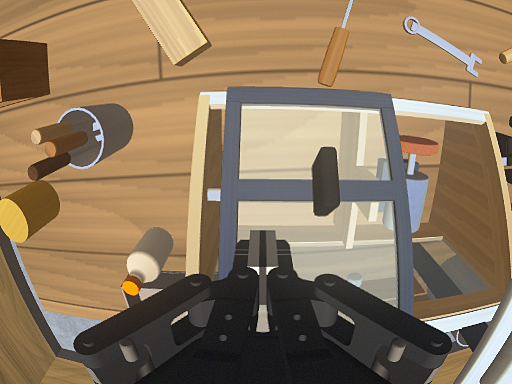

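The wrist view shows the handle at (326,180), right of the shut fingers at (263,235). The guard's right edge runs from (229,88) down to about (217,290), and the bay's right wall lies just left of it. The pot at (95,135) is far clear.

Run:
```python
from h import *
import pickle
fs=pickle.load(open('f0.pkl','rb'));f=pickle.load(open('w1.pkl','rb'));r=np.round
m=(f['frame'][140:222,305:345].max(2)<50).astype(np.uint8)
k,l,s,c=cv2.connectedComponentsWithStats(m);i=1+np.argmax(s[1:,4]);c=c[i]+[305,140];print(c,s[i])
p,e=tri(ray(f,*c,True),ray(fs['top'],293.3,190),ray(fs['scene'],271.8,176.8));print('handle',r(p),r(e,1))
for n,u,v,z in [('gFR',229,88,112),('gFL',391,97,112),('bFR',203,93,106),('bFL',487,110,106),('gR@mid',222,195,190),('bR outer mid',188,193,185),('handle lowend',323,150,215),('handle top end',322,214,245)]: print(n,r(onz(f,u,v,z,True)))
print(r(ray(f,263,235,True)[0]))
```

```text
[314.  204.5] [ 9 63  1  4  4]
handle [ 542. -102.  212.] [14.2  7.5  7.3]
gFR [ 445. -191.  112.]
gFL [457.  12. 112.]
bFR [ 448. -225.  106.]
bFL [466. 186. 106.]
gR@mid [ 551. -197.  190.]
bR outer mid [ 549. -234.  185.]
handle lowend [ 503. -100.  215.]
handle top end [ 551. -105.  245.]
[ 445. -152.  472.]
```

Emit:
carry_out --motion '[[[0,0,4,0,0],[0,0,8,0,0],[0,0,12,0,0],[0,0,13,0,0],[0,1,13,0,0],[0,2,13,0,0],[0,2.7,13,0,0],[0,3.3,13,0,0],[0,4,13,0,0],[0,5,13,0,0],[0,6,13,0,0],[0,7,13,0,0],[0,8,13,0,0],[0,9,13,0,0],[0,10,13,0,0],[0,10.8,13,0,0],[0,11.3,13,0,0],[0,11.3,13,0,0],[0,11.3,13,0,0]]]'

```text
time_s: 3.95
position: [534.1, -42.9, 201.3]
tcp_rot: [[-0.999, 0.039, 0.001], [0.039, 0.999, 0.0], [-0.001, 0.0, -1.0]]
force: [-0.7, 0.6, 2.7]
finger_gap: -0.001
grasp_force: 1.1
```

Run:
```python
from h import *
f=grab_frame('wrist');cv2.imwrite('pics/w2.png',f['frame'][:,:,::-1]);s=manip.get_state();print(np.round(s['position'],1),s['force'])
for u,v,z in [(229,88,112),(391,97,112)]: pass
```

```text
[533.8 -43.2 201. ] [-0.21341588  0.32594801  3.29949098]
```

View pics/w2.png

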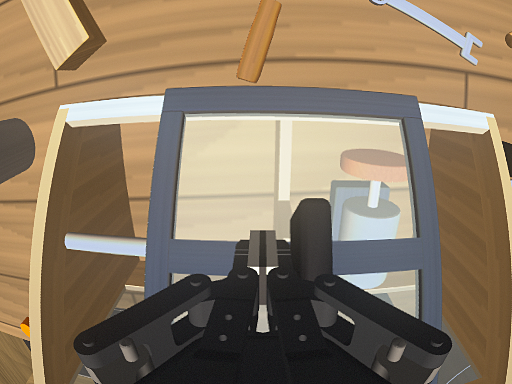

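The guard has moved. The open part of the right bay now shows the rail at (66–145, 244), and the guard's right edge is at (163,88)–(145,250). I'll step right and go down into the bay near its front.

Emit:
carry_out --motion '[[[0,-1,0,0,0],[0.5,-3,-3,0,0],[3.5,-6,-3,0,0],[3.5,-10,-3,0,0],[3.5,-12.3,-3,0,0],[3.5,-12.3,0,0,0],[3.5,-12.3,3,0,0],[3.5,-12.3,6,0,0],[3.5,-12.3,7.3,0,0],[3.5,-12.3,7.3,0,0],[3.5,-11.3,7.3,0,0],[3.5,-10.3,7.3,0,0],[3.5,-9.5,7.3,0,0],[3.5,-9,7.3,0,0],[3.5,-8,7.3,0,0],[3.5,-7,7.3,0,0],[3.5,-6,7.3,0,0],[3.5,-5,7.3,0,0],[3.5,-4,7.3,0,0],[3.5,-3,7.3,0,0]]]'

```text
time_s: 5.67
position: [498.1, -71.4, 127.7]
tcp_rot: [[-0.999, 0.04, 0.001], [0.04, 0.999, -0.0], [-0.001, -0.0, -1.0]]
force: [0.8, -2.0, 0.8]
finger_gap: 0.002
grasp_force: 1.4
```

Emit:
carry_out --motion '[[[0,0.8,0,0,0],[0,1.6,0,0,0],[0,2.2,0,0,0],[0,2.6,0,0,0],[0,2.9,0,0,0],[0,3.1,0,0,0],[0,3.1,0,0,0]]]'

```text
time_s: 6.25
position: [498.2, -40.8, 127.2]
tcp_rot: [[-0.999, 0.04, -0.001], [0.04, 0.999, 0.001], [0.001, 0.001, -1.0]]
force: [0.5, -0.5, -0.0]
finger_gap: -0.005
grasp_force: 0.0
```

Emit:
carry_out --motion '[[[0,0.2,0,0,0],[0,0.4,0,0,0],[0,0.6,0,0,0],[0,0.8,0,0,0],[0,0.8,0,0,0]]]'

```text
time_s: 6.67
position: [498.3, -37.5, 127.3]
tcp_rot: [[-0.999, 0.037, -0.002], [0.037, 0.999, -0.008], [0.001, -0.008, -1.0]]
force: [-2.6, -20.5, -1.5]
finger_gap: -0.002
grasp_force: 10.2
```

Emit:
carry_out --motion '[[[0,-1,0,0,0],[0,-2.5,0,0,0],[0,-4,-3,0,0],[0,-4,-7,0,0],[0,-4,-11,0,0],[0,-4,-15,0,0],[0,-4,-19,0,0],[0,-4,-22,0,0],[0,-4,-22,0,0],[0,-4,-22,0,0]]]'

```text
time_s: 7.5
position: [498.3, -73.3, 349.3]
tcp_rot: [[-0.999, 0.04, 0.004], [0.04, 0.999, -0.0], [-0.004, -0.0, -1.0]]
force: [0.1, 0.0, -1.4]
finger_gap: 0.001
grasp_force: 0.0
```

Run:
```python
from h import *
import pickle
f=grab_frame('wrist');t=grab_frame('top');pickle.dump((f,t),open('w3.pkl','wb'))
cv2.imwrite('pics/w3.png',np.hstack([cv2.resize(f['frame'],None,fx=.8,fy=.8),cv2.resize(t['frame'][100:254,190:360],None,fx=2,fy=2)[:307]])[:,:,::-1]);s=manip.get_state();print(np.round(s['position'],1),s['force'])
```

```text
[496.5 -72.9 346.3] [-0.05612657 -0.29599444 -1.89715408]
```

View pics/w3.png

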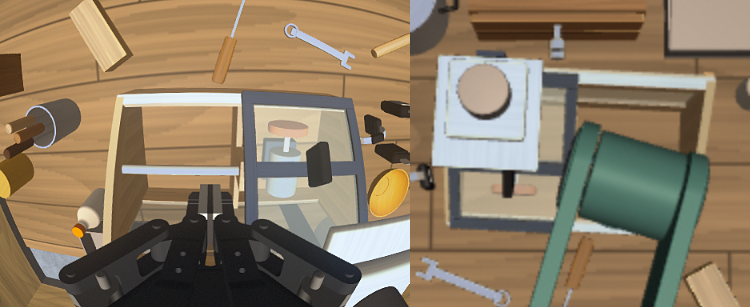

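The guard now spans wrist (304–425, 120) in full-frame pixels. The right bay is open, with the rail running from (152,211) to (300,213).

Run:
```python
from h import *
import pickle
f,t=pickle.load(open('w3.pkl','rb'));r=np.round
fs=pickle.load(open('f0.pkl','rb'))
for n,u,v,z in [('gFR',305,120,112),('gFL',422,120,112),('bFR',147,121,106),('railR',152,209.5,145),('railL',299,213.5,145)]: print(n,r(onz(f,u,v,z,True),1))
# top view: guard front right/left, box corners (crop 2x, off 190,100)
for n,u,v,z in [('gFL',449,231,112),('bRR',713,76,274),('gRR',577,75,270),('bRL?',0,0,0)][:3]: print('top',n,r(onz(t,190+(u-410)/2,100+v/2,z),1))
# rail brightness rows
g=f['frame'][195:230].mean(2)
for u in (170,200,230,260,285): print(u,195+np.where(g[:,u]>150)[0][[0,-1]] if (g[:,u]>150).any() else None, r(g[:,u]).astype(int)[8:26].tolist())
```

```text
gFR [460.6 -16.2 112. ]
gFL [459.1 153.6 112. ]
bFR [ 450.1 -227.5  106. ]
railR [ 563.7 -222.7  145. ]
railL [575.8 -28.4 145. ]
top gFL [455.1 181.8 112. ]
top bRR [ 690.2 -239.6  274. ]
top gRR [692.7 -33.5 270. ]
170 [207 216] [82, 77, 81, 121, 165, 190, 201, 210, 210, 208, 208, 211, 212, 220, 125, 67, 79, 83]
200 [208 218] [132, 135, 139, 90, 136, 179, 196, 205, 213, 211, 210, 209, 211, 212, 204, 165, 142, 147]
230 [208 218] [131, 136, 140, 104, 111, 164, 189, 200, 210, 212, 211, 209, 211, 210, 213, 207, 134, 145]
260 [209 218] [142, 142, 144, 124, 99, 146, 183, 198, 208, 212, 212, 209, 210, 209, 213, 212, 147, 143]
285 [209 219] [140, 141, 141, 143, 91, 136, 177, 193, 206, 211, 209, 209, 209, 211, 213, 216, 156, 143]
```

Emit:
carry_out --motion '[[[4,0,0,0,0],[5.8,0,0,0,0],[5.8,0,0,0,0],[5.8,0,0,0,0]]]'

```text
time_s: 7.93
position: [437.9, -70.5, 345.8]
tcp_rot: [[-0.999, 0.04, -0.003], [0.04, 0.999, 0.001], [0.003, 0.001, -1.0]]
force: [-0.2, 1.1, 0.2]
finger_gap: 0.004
grasp_force: 0.0
```

Run:
```python
from h import *
import pickle
f3,_=pickle.load(open('w3.pkl','rb'));f=grab_frame('wrist');r=np.round;pickle.dump(f,open('w4.pkl','wb'))
# rail right end and centre line: search bright band column-wise
g=f['frame'].mean(2)
for F,lab in((f3,'w3'),(f,'w4')):
    m=(F['frame'].min(2)>150).astype(np.uint8); m[:160]=0; m[290:]=0; m[:,330:]=0
    k,l,s,c=cv2.connectedComponentsWithStats(m)
    for i in range(1,k):
        if s[i,2]>60 and s[i,3]<60:
            b=l==i;us=np.where(b.any(0))[0];print(lab,s[i].tolist(),[(int(u),float(np.where(b[:,u])[0].mean())) for u in (us[3],us[len(us)//2],us[-4])])
```

```text
w3 [152, 207, 147, 12, 1456] [(155, 211.5), (225, 213.5), (295, 213.5)]
w4 [157, 249, 78, 12, 664] [(160, 253.0), (196, 254.5), (231, 256.0)]
```

Emit:
carry_out --motion '[[[1.8,4,0,0,1],[1.8,45.3,0,0,1],[1.8,45.3,0,0,1],[1.8,45.3,0,0,1],[1.8,45.3,0,0,1],[1.8,45.3,0,0,1],[1.8,45.3,0,0,1],[1.8,45.3,0,0,1],[1.8,45.3,0,0,1],[1.8,45.3,0,0,1],[1.8,45.3,0,0,1],[1.8,45.3,0,0,1],[1.8,45.3,0,0,1],[1.8,45.3,0,0,1],[1.8,45.3,0,0,1],[-2.2,45.3,0,0,1],[-2.2,45.3,0,0,1],[-2.2,45.3,0,0,1],[-2.2,45.3,0,0,1]]]'

```text
time_s: 9.57
position: [479.7, 379.4, 347.4]
tcp_rot: [[-0.999, 0.042, -0.001], [0.042, 0.999, -0.0], [0.001, -0.0, -1.0]]
force: [-0.5, 0.4, 0.5]
finger_gap: 1.002
grasp_force: 0.0
```

Run:
```python
from h import *
import pickle
f=grab_frame('wrist');t=grab_frame('top');pickle.dump((f,t),open('w5.pkl','wb'))
cv2.imwrite('pics/w5.png',f['frame'][:,:,::-1]);s=manip.get_state();print(np.round(s['position'],1),s['force'],s['finger_gap'])
```

```text
[479.1 380.  347.7] [-0.02764427  0.20477631 -0.00928423] 1.0002567702382834
```

View pics/w5.png

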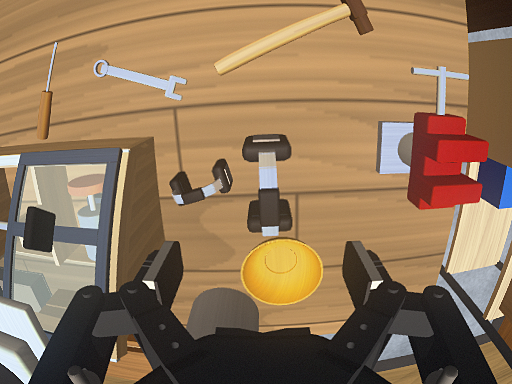

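The wrist view shows the larger headset at (268,185): cups at (267,147) and (269,218), with the sleeve's near end at about (269,189). The look-alike is at (203,185). There is free room on both sides of the sleeve for the open fingers.

Run:
```python
from h import *
import pickle
f3,_=pickle.load(open('w3.pkl','rb'));f4=pickle.load(open('w4.pkl','rb'));f,t=pickle.load(open('w5.pkl','rb'));fs=pickle.load(open('f0.pkl','rb'));r=np.round
print('rail R end',[r(a,1) for a in tri(ray(f3,152.5,211.5,True),ray(f4,157.5,253,True))])
T=fs['top'];S=fs['scene']
def bright(F,v0,v1,u0,u1):
    for v in range(v0,v1): 
        row=F['frame'][v,u0:u1].max(1); b=np.where(row<60)[0]; w=np.where(F['frame'][v,u0:u1].min(1)>120)[0]
        print(v,'dark',(u0+b[[0,-1]]).tolist() if len(b) else '', 'white',(u0+w[[0,-1]]).tolist() if len(w) else '')
bright(f,156,240,245,295) if 0 else [print(v,f['frame'][v,268].tolist(),f['frame'][v,252:288:3].max(1).tolist()) for v in range(160,216,4)]
print([ (v,T['frame'][v,149].max()) for v in range(176,202)])
print('near end',[r(a,1) for a in tri(ray(f,269,189,True),ray(T,148.5,195.8))])
```

```text
rail R end [array([ 565. , -221.1,  148.8]), array([0.2, 0.2])]
160 [193, 181, 162] [63, 56, 90, 198, 195, 193, 192, 194, 60, 70, 101, 178]
164 [193, 180, 158] [198, 199, 197, 198, 196, 194, 194, 193, 194, 193, 194, 194]
168 [192, 196, 204] [186, 188, 186, 202, 197, 194, 202, 218, 190, 189, 187, 188]
172 [190, 202, 227] [190, 190, 193, 230, 229, 229, 228, 227, 196, 191, 189, 191]
176 [190, 202, 228] [182, 182, 185, 233, 230, 229, 230, 227, 238, 184, 184, 184]
180 [191, 203, 228] [184, 184, 184, 234, 230, 230, 230, 228, 236, 189, 189, 186]
184 [189, 202, 229] [186, 186, 185, 235, 231, 232, 230, 227, 238, 185, 182, 184]
188 [108, 110, 127] [179, 177, 168, 166, 142, 128, 130, 94, 99, 182, 173, 170]
192 [72, 63, 55] [178, 175, 94, 67, 71, 73, 77, 74, 73, 108, 147, 143]
196 [85, 73, 66] [136, 139, 85, 85, 84, 81, 83, 83, 83, 104, 173, 176]
200 [82, 71, 63] [120, 93, 68, 83, 83, 81, 82, 82, 81, 58, 52, 58]
204 [81, 69, 61] [60, 61, 58, 81, 80, 81, 83, 81, 79, 58, 63, 59]
208 [81, 68, 61] [60, 59, 60, 78, 81, 81, 80, 78, 80, 62, 61, 61]
212 [81, 70, 60] [61, 61, 62, 78, 80, 80, 80, 80, 80, 64, 61, 61]
[(176, np.uint8(172)), (177, np.uint8(173)), (178, np.uint8(175)), (179, np.uint8(175)), (180, np.uint8(175)), (181, np.uint8(56)), (182, np.uint8(55)), (183, np.uint8(54)), (184, np.uint8(55)), (185, np.uint8(54)), (186, np.uint8(55)), (187, np.uint8(55)), (188, np.uint8(55)), (189, np.uint8(55)), (190, np.uint8(55)), (191, np.uint8(55)), (192, np.uint8(56)), (193, np.uint8(55)), (194, np.uint8(54)), (195, np.uint8(42)), (196, np.uint8(137)), (197, np.uint8(181)), (198, np.uint8(179)), (199, np.uint8(180)), (200, np.uint8(180)), (201, np.uint8(179))]
near end [array([521.5, 385.9, 139.3]), array([1.3, 1.3])]
```

The rail end triangulates to z ≈ 149 mm and the sleeve to about (545,384), z ≈ 140 mm; both agree with the text. I'll grasp the sleeve with the tips just above its underside.

Emit:
carry_out --motion '[[[-4,0.6,0,1,1],[-6.6,0.6,2,1,1],[-6.6,0.6,6,1,1],[-6.6,0.6,10,1,1],[-6.6,0.6,14,1,1],[-6.6,0.6,18,1,1],[-6.6,0.6,20.5,1,1],[-6.6,0.6,21.4,1,1],[-6.6,0.6,21.4,1,1],[-6.6,0.6,21.4,1,1],[-6.6,0.6,21.4,1,0.6],[-6.6,0.6,21.4,1,0.4],[-6.6,0.6,21.4,1,0.2],[-6.6,0.6,21.4,1,0.1],[-6.6,0.6,21.4,1,0.1],[-6.6,0.6,21.4,1,0.1],[-6.6,0.6,21.4,1,0.1]]]' --newtons 50

```text
time_s: 11.08
position: [546.3, 384.5, 134.6]
tcp_rot: [[-0.998, 0.057, 0.002], [0.057, 0.998, 0.001], [-0.001, 0.001, -1.0]]
force: [-1.0, 0.4, 6.2]
finger_gap: 0.29
grasp_force: 49.3
```

Emit:
carry_out --motion '[[[0,0,-1,0,0.1],[0,0,-3,0,0.1],[0,0,-6,0,0.1],[0,0,-9,0,0.1],[0,0,-12,0,0.1],[0,0,-15,0,0.1],[0,0,-18,0,0.1],[2,0,-21,0,0.1],[5,0,-24,0,0.1],[8,0,-27,0,0.1],[11,-0.5,-27,0,0.1],[12.6,-0.7,-27,0,0.1],[12.6,-0.7,-27,0,0.1],[12.6,-0.7,-27,0,0.1]]]'

```text
time_s: 12.25
position: [418.3, 384.1, 403.8]
tcp_rot: [[-0.998, 0.056, 0.0], [0.056, 0.998, -0.0], [-0.0, -0.0, -1.0]]
force: [0.2, -0.2, -2.5]
finger_gap: 0.293
grasp_force: 49.1
```

Emit:
carry_out --motion '[[[-0.1,-2,0,0,0.1],[-0.3,-5,0,0,0.1],[-0.5,-8,0,0,0.1],[-0.7,-11,0,0,0.1],[-0.9,-14,0,0,0.1],[-1.1,-17,0,0,0.1],[-1.2,-20,0,0,0.1],[-1.4,-23,0,0,0.1],[-1.6,-26,0,0,0.1],[-1.8,-29,0,0,0.1],[-2,-32,0,0,0.1],[-2.2,-35,0,0,0.1],[-2.3,-38,0,0,0.1],[-2.5,-41,0,0,0.1],[-2.7,-44,0,0,0.1],[-2.9,-47,0,0,0.1],[-3,-49,0,0,0.1],[-3.1,-50.9,0,0,0.1],[-3.1,-50.9,0,0,0.1],[-3.1,-50.9,0,0,0.1]]]'

```text
time_s: 13.92
position: [421.5, -127.0, 402.9]
tcp_rot: [[-0.998, 0.06, -0.001], [0.06, 0.998, 0.0], [0.001, 0.0, -1.0]]
force: [-0.4, -0.1, -3.2]
finger_gap: 0.291
grasp_force: 49.5
```

Emit:
carry_out --motion '[[[-3,0.2,0,0,0.1],[-6,0.4,0,0,0.1],[-9,0.5,0,0,0.1],[-12,0.7,0,0,0.1],[-14,0.9,0,0,0.1],[-14.8,0.9,0,0,0.1],[-14.8,0.9,2,0,0.1],[-14.8,0.9,5,0,0.1],[-14.8,0.9,8,0,0.1],[-14.8,0.9,11,0,0.1],[-14.8,0.9,14,0,0.1],[-14.8,0.9,17,0,0.1],[-14.8,0.9,19.5,0,0.1],[-14.8,0.9,21.5,0,0.1],[-14.8,0.9,22.5,0,0.1],[-14.8,0.9,23,0,0.1],[-14.8,0.9,23,0,0.1]]]'

```text
time_s: 15.33
position: [569.0, -124.7, 172.9]
tcp_rot: [[-0.998, 0.057, -0.002], [0.057, 0.998, 0.0], [0.002, 0.0, -1.0]]
force: [-1.1, 0.3, -3.1]
finger_gap: 0.29
grasp_force: 50.5
```

Run:
```python
from h import *
f=grab_frame('wrist');t=grab_frame('scene')
cv2.imwrite('pics/w6.png',np.hstack([cv2.resize(f['frame'],None,fx=.78,fy=.78),cv2.resize(t['frame'][100:250,160:360],None,fx=2,fy=2)[:299]])[:,:,::-1]);s=manip.get_state();print(np.round(s['position'],1),s['force'])
```

```text
Traceback (most recent call last):
ValueError: all the input array dimensions except for the concatenation axis must match exactly, but along dimension 0, the array at index 0 has size 300 and the array at index 1 has size 299
```

Run:
```python
from h import *
f=grab_frame('wrist');t=grab_frame('scene')
cv2.imwrite('pics/w6.png',np.hstack([cv2.resize(f['frame'],(400,300)),cv2.resize(t['frame'][100:250,160:360],(400,300))])[:,:,::-1]);s=manip.get_state();print(np.round(s['position'],1),s['force'])
```

```text
[ 570.7 -125.4  175.1] [ 0.27211868 -0.19234676 -3.52600595]
```

View pics/w6.png

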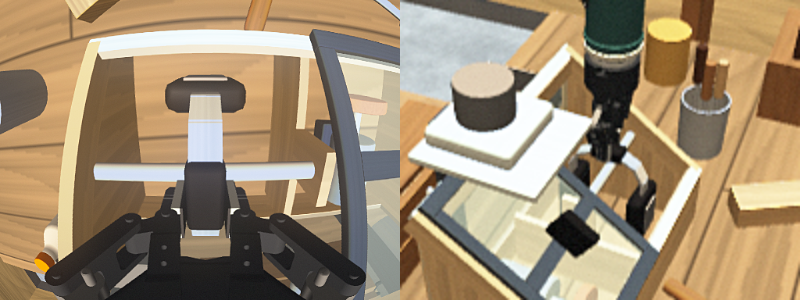

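The headset straddles the rail at wrist (205,170), with one cup on each side and the sleeve over the rail. The guard is over the left bay in the scene view. Now I'll lower it gently.

Emit:
carry_out --motion '[[[0,0,0.7,0,0.1],[0,0,1.3,0,0.1],[0,0,1.7,0,0.1],[0,0,1.9,0,0.1],[0,0,2,0,0.1],[0,0,2,0,0.1],[0,0,2,0,0.1]]]'

```text
time_s: 16.12
position: [569.6, -125.1, 153.4]
tcp_rot: [[-0.998, 0.057, -0.0], [0.057, 0.998, -0.0], [0.0, -0.0, -1.0]]
force: [0.8, -0.5, -2.9]
finger_gap: 0.292
grasp_force: 50.7
```

Emit:
carry_out --motion '[[[0,0,0.1,0,0.1],[0,0,0.2,0,0.1],[0,0,0.2,0,0.1],[0,0,0.2,0,0.1]]]'

```text
time_s: 16.45
position: [569.9, -125.2, 152.6]
tcp_rot: [[-0.998, 0.057, 0.001], [0.057, 0.998, -0.001], [-0.001, -0.0, -1.0]]
force: [-2.1, -0.8, 5.4]
finger_gap: 0.291
grasp_force: 51.6
```

It's in contact with the rail. I'll release gradually and retreat straight up.

Emit:
carry_out --motion '[[[0,0,0,0,0.3],[0,0,0,0,0.32],[0,0,0,0,0.36],[0,0,0,0,0.45],[0,0,0,0,0.6],[0,0,0,0,0.7],[0,0,0,0,0.7],[0,0,-1,0,0.7],[0,0,-3,0,0.7],[0,0,-6,0,0.7],[0,0,-9,0,0.7],[0,0,-13,0,0.7],[0,0,-17,0,0.7],[0,0,-20,0,0.7],[8,0,-22,0,0.7],[8,0,-22,0,0.7],[8,0,-22,0,0.7],[8,0,-22,0,0.7],[8,0,-22,0,0.7]]]'

```text
time_s: 18.03
position: [489.9, -120.6, 372.3]
tcp_rot: [[-0.998, 0.058, 0.002], [0.058, 0.998, -0.001], [-0.002, -0.001, -1.0]]
force: [0.2, 0.7, -0.0]
finger_gap: 0.696
grasp_force: 0.0
```

Run:
```python
from h import *
f=grab_frame('wrist');t=grab_frame('scene')
f2=grab_frame('wrist');print(np.abs(f['frame'].astype(int)-f2['frame']).mean())
cv2.imwrite('pics/w7.png',np.hstack([cv2.resize(f['frame'],(400,300)),cv2.resize(t['frame'][100:250,160:360],(400,300))])[:,:,::-1]);s=manip.get_state();print(np.round(s['position'],1),s['force'])
```

```text
2.9316847059461804
[ 490.4 -120.6  371. ] [ 0.17004573 -0.54372323  0.49034332]
```

View pics/w7.png

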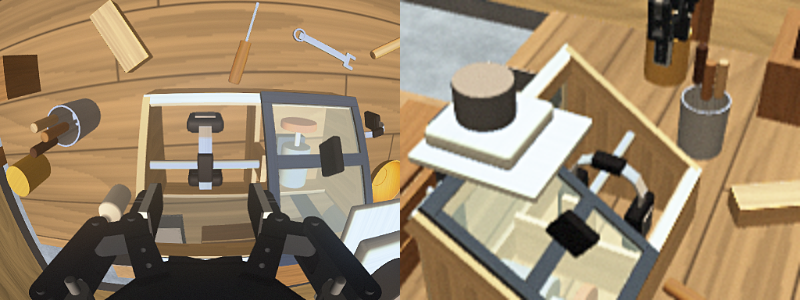

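The headset hangs on the rail at wrist (205,165), the guard is at its left end and the pot is upright. I'll wait for any swing to die out, check that it is still, then hand in.

Emit:
carry_out --motion '[[[0,0,0,0,0.7],[0,0,0,0,0.7],[0,0,0,0,0.7],[0,0,0,0,0.7],[0,0,0,0,0.7],[0,0,0,0,0.7],[0,0,0,0,0.7],[0,0,0,0,0.7],[0,0,0,0,0.7],[0,0,0,0,0.7],[0,0,0,0,0.7],[0,0,0,0,0.7],[0,0,0,0,0.7],[0,0,0,0,0.7],[0,0,0,0,0.7],[0,0,0,0,0.7],[0,0,0,0,0.7],[0,0,0,0,0.7],[0,0,0,0,0.7],[0,0,0,0,0.7]]]'

```text
time_s: 19.85
position: [489.7, -120.5, 371.5]
tcp_rot: [[-0.998, 0.057, -0.0], [0.057, 0.998, -0.0], [0.0, -0.0, -1.0]]
force: [0.0, -0.4, 0.2]
finger_gap: 0.703
grasp_force: 0.0
```

Emit:
carry_out --motion '[[[0,0,0,0,0.7],[0,0,0,0,0.7],[0,0,0,0,0.7],[0,0,0,0,0.7],[0,0,0,0,0.7],[0,0,0,0,0.7],[0,0,0,0,0.7],[0,0,0,0,0.7],[0,0,0,0,0.7],[0,0,0,0,0.7],[0,0,0,0,0.7],[0,0,0,0,0.7],[0,0,0,0,0.7],[0,0,0,0,0.7],[0,0,0,0,0.7],[0,0,0,0,0.7],[0,0,0,0,0.7],[0,0,0,0,0.7],[0,0,0,0,0.7],[0,0,0,0,0.7]]]'

```text
time_s: 21.52
position: [489.7, -120.5, 371.5]
tcp_rot: [[-0.998, 0.057, -0.0], [0.057, 0.998, -0.0], [0.0, -0.0, -1.0]]
force: [-0.2, 0.3, -0.7]
finger_gap: 0.698
grasp_force: 0.0
```

Run:
```python
from h import *
F=[grab_frame('scene')['frame'].astype(int) for _ in range(8)]
h=lambda f:f[165:220,240:295]; b=lambda f:f[260:315,300:355]
for i in (1,3,5,7): print(round(np.abs(h(F[i])-h(F[0])).mean(),2),round(np.abs(b(F[i])-b(F[0])).mean(),2))
def cen(f): m=h(f).max(2)<60; return np.round(np.argwhere(m).mean(0),2),m.sum()
print([cen(f) for f in F])
```

```text
3.11 2.7
3.12 2.75
3.08 2.73
3.13 2.75
[(array([36.53, 21.61]), np.int64(565)), (array([36.55, 21.67]), np.int64(569)), (array([36.53, 21.62]), np.int64(568)), (array([36.5 , 21.64]), np.int64(567)), (array([36.5 , 21.57]), np.int64(567)), (array([36.43, 21.61]), np.int64(570)), (array([36.5, 21.6]), np.int64(567)), (array([36.51, 21.61]), np.int64(565))]
```

It's at rest, so I'm handing in.

```bash
python3 -c "
from rig import ticket
print(ticket.sign_off())"
```

```text
the job is handed in; nothing more can be done
None
```

I handed the job in at about 22 s: the guard is against its left stop over the spindle, the ear defenders hang still on the rail with one cup each side, and the pot is upright; the hand-in gave no verdict.

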